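# Line up the vacuum filtration manifold for the funnels that are on it

### The job

Line up the filtration manifold for the running pump: every station that carries a funnel must be fully open (butterfly key in line with its pipe) and every station without a funnel fully shut (key across its pipe). Only when all three stations are right, open the main cock beside the bulkhead plate fully. Do not disturb the funnels or anything else on the bench.

Things in the scene. Friction and masses are not known exactly. Their poses are not given: they have to be found in the camera images.
- manifold: Fixed vacuum filtration manifold: steel tray 250 x 455 mm (top 14 mm high), a header pipe along its front, a pump (123 mm high) beyond its right end. Origin on the bench; own x away from the worker, y along the header to the left. Station key axes at x = -30, y = 140, 40, -60 mm; funnel seats at x = 50, same y; main key axis at x = -95, y = -163; gauge at x = -95, y = 196, 132 mm high.
- station_a: One of three identical fixed stations, in any of the three places: a cock on a branch pipe along the manifold's x. Origin on the bench under its key's axis, axes as the manifold's; funnel seat 80 mm along +x. Black butterfly key on top: hub 19 mm across, up to 119 mm high; two upright wings reach 35 mm from the axis, 6.5 mm thick, 102 to 124 mm high over their outer 17 mm.
- station_b: One of three identical fixed stations, in any of the three places: a cock on a branch pipe along the manifold's x. Origin on the bench under its key's axis, axes as the manifold's; funnel seat 80 mm along +x. Black butterfly key on top: hub 19 mm across, up to 119 mm high; two upright wings reach 35 mm from the axis, 6.5 mm thick, 102 to 124 mm high over their outer 17 mm.
- station_c: One of three identical fixed stations, in any of the three places: a cock on a branch pipe along the manifold's x. Origin on the bench under its key's axis, axes as the manifold's; funnel seat 80 mm along +x. Black butterfly key on top: hub 19 mm across, up to 119 mm high; two upright wings reach 35 mm from the axis, 6.5 mm thick, 102 to 124 mm high over their outer 17 mm.
- key_a (a joint): Key of station_a, vertical axis: 0 = fully shut (wings across the branch, along the manifold's y), 1.571 = fully open (wings in line with the branch, along its x); stops at both ends; grows anticlockwise seen from above. Stays where it is left; 0.12 N m to turn (5 N at a wing). May start shut, open or part way.
- key_b (a joint): Key of station_b, vertical axis: 0 = fully shut (wings across the branch, along the manifold's y), 1.571 = fully open (wings in line with the branch, along its x); stops at both ends; grows anticlockwise seen from above. Stays where it is left; 0.12 N m to turn (5 N at a wing). May start shut, open or part way.
- key_c (a joint): Key of station_c, vertical axis: 0 = fully shut (wings across the branch, along the manifold's y), 1.571 = fully open (wings in line with the branch, along its x); stops at both ends; grows anticlockwise seen from above. Stays where it is left; 0.12 N m to turn (5 N at a wing). May start shut, open or part way.
- seat_a (a point): Centre of station_a's funnel seat, on its floor, 72 mm high, inside a collar 60 mm across and 6 mm high. A funnel on it stands about 11 mm from the rear wing tip of the open key; the wing that swings between left and front has free space round it. Fixed bottles up to 179 mm tall stand 150 mm and more behind the seats.
- seat_b (a point): Centre of station_b's funnel seat, on its floor, 72 mm high, inside a collar 60 mm across and 6 mm high. A funnel on it stands about 11 mm from the rear wing tip of the open key; the wing that swings between left and front has free space round it. Fixed bottles up to 179 mm tall stand 150 mm and more behind the seats.
- seat_c (a point): Centre of station_c's funnel seat, on its floor, 72 mm high, inside a collar 60 mm across and 6 mm high. A funnel on it stands about 11 mm from the rear wing tip of the open key; the wing that swings between left and front has free space round it. Fixed bottles up to 179 mm tall stand 150 mm and more behind the seats.
- main_key (a joint): Key of the main cock on the header, shaped and stiff as the station keys: 0 = fully shut (wings across the header, along the manifold's x), 1.571 = fully open (wings in line with the header, along its y), anticlockwise from above, stops at both ends. Starts about shut.
- main_key_axis (a point): On the main key's axis, 111 mm high (wings 102 to 124 mm). To its right an upright aluminium bulkhead plate 105 mm along the manifold's x, 5 mm thick, 130 mm high: its inner face is 43 mm from the axis, 8 mm from the wing tip of the open key. Free space to the left and behind.
- funnel_a: Loose steel filter funnel, an open cup 68 mm in diameter above a 49 mm foot, 74 mm tall, 160 g, standing free in the collar of one of the seats; its rim is 146 mm above the bench. Origin at the centre of its underside, z up.
- funnel_b: Second funnel, the same, on another seat.
- screen: Bare perforated support screen, a flat steel disc 45 mm in diameter and 3 mm thick, fixed in the seat of the one station that has no funnel. Origin at the centre of its underside.
- powder_bottle: Dark bottle 52 mm in diameter, 100 mm tall, standing on the tray behind the main cock (top 114 mm high). Origin under its centre. Loose; leave it.
- tall_beaker: Clear beaker 65 mm wide, 86 mm tall, on the bench in front of the manifold. Loose; leave it.
- petri: Petri dish 66 mm in diameter, 15 mm tall, on the bench in front. Loose; leave it.
- forceps: Steel forceps 126 mm long, lying in front of the manifold. Loose; leave them.

How it is judged:
On the way, in this order (a step that is already met when the one before it is completed fails the run):
1. every station with a funnel is fully open, the one without fully shut, and the main cock is still shut ((horizontal distance between any of funnel_a, funnel_b and seat_a below 0.015 m or value of joint key_a below 0.12 rad) and (horizontal distance between each of funnel_a, funnel_b and seat_a above 0.015 m or value of joint key_a above 1.45 rad) and (horizontal distance between any of funnel_a, funnel_b and seat_b below 0.015 m or value of joint key_b below 0.12 rad) and (horizontal distance between each of funnel_a, funnel_b and seat_b above 0.015 m or value of joint key_b above 1.45 rad) and (horizontal distance between any of funnel_a, funnel_b and seat_c below 0.015 m or value of joint key_c below 0.12 rad) and (horizontal distance between each of funnel_a, funnel_b and seat_c above 0.015 m or value of joint key_c above 1.45 rad) and value of joint main_key below 0.3 rad), for 0.2 s.
2. the main cock is fully open (value of joint main_key above 1.45 rad), for 0.2 s.
At the end, for the whole second after the job is handed in: Keys of the two stations with a funnel past 1.45 rad, the key of the empty station below 0.12 rad, main key past 1.45 rad; both funnels upright (within 0.1 rad), at rest and within 10 mm of where they stood ((horizontal distance between any of funnel_a, funnel_b and seat_a below 0.015 m or value of joint key_a below 0.12 rad) and (horizontal distance between each of funnel_a, funnel_b and seat_a above 0.015 m or value of joint key_a above 1.45 rad) and (horizontal distance between any of funnel_a, funnel_b and seat_b below 0.015 m or value of joint key_b below 0.12 rad) and (horizontal distance between each of funnel_a, funnel_b and seat_b above 0.015 m or value of joint key_b above 1.45 rad) and (horizontal distance between any of funnel_a, funnel_b and seat_c below 0.015 m or value of joint key_c below 0.12 rad) and (horizontal distance between each of funnel_a, funnel_b and seat_c above 0.015 m or value of joint key_c above 1.45 rad) and value of joint main_key above 1.45 rad and angle between each of funnel_a, funnel_b's own z axis and vertical below 0.1 rad and distance of each of funnel_a, funnel_b from where it was at the start of the episode below 0.01 m and linear speed of each of funnel_a, funnel_b below 0.01 m/s); the robot touches nothing.
It fails at once if the main cock is opened (past 0.35 rad) while a station is wrong (value of joint main_key above 0.35 rad and ((horizontal distance between each of funnel_a, funnel_b and seat_a above 0.015 m and value of joint key_a above 0.12 rad) or (horizontal distance between funnel_a and seat_a below 0.015 m and value of joint key_a below 1.45 rad) or (horizontal distance between funnel_b and seat_a below 0.015 m and value of joint key_a below 1.45 rad) or (horizontal distance between each of funnel_a, funnel_b and seat_b above 0.015 m and value of joint key_b above 0.12 rad) or (horizontal distance between funnel_a and seat_b below 0.015 m and value of joint key_b below 1.45 rad) or (horizontal distance between funnel_b and seat_b below 0.015 m and value of joint key_b below 1.45 rad) or (horizontal distance between each of funnel_a, funnel_b and seat_c above 0.015 m and value of joint key_c above 0.12 rad) or (horizontal distance between funnel_a and seat_c below 0.015 m and value of joint key_c below 1.45 rad) or (horizontal distance between funnel_b and seat_c below 0.015 m and value of joint key_c below 1.45 rad))).
It fails at once if a funnel is tipped or pushed from its seat (angle between any of funnel_a, funnel_b's own z axis and vertical above 0.2 rad or distance of any of funnel_a, funnel_b from where it was at the start of the episode above 0.015 m).
It fails at once if something else on the bench is moved more than 30 mm (distance of any of powder_bottle, tall_beaker, petri, forceps from where it was at the start of the episode above 0.03 m).
It also fails if it takes over 64 s, if anything falls off the work surface, if the arm or the gripper's body presses on something with over 40 N, if the wrist force passes 120 N, or if a joint passes its speed limit or range.

### The arm

A 7-joint arm with a two-finger parallel gripper is mounted at the origin on the work surface; the furniture and walls round the work are solid. World frame = base frame: x ahead of the robot, y to its left, z up, the work surface at z = 0. Lengths are in m, angles in rad, forces in N, time in s.
With the tool pointing down it reaches from about 0.425 to 0.925 m from the base axis. Payload 6.8 kg.
Tool frame: the origin (TCP) lies midway between the tips of the shut fingers; the grasp point (between the pads) lies r.grip_point_offset behind it (r.grip_point_offset is the distance from the TCP to the grasp point, in m); z points along the fingers, y is the line along which they close (so a half turn about z gives the same grasp; the last joint's range is limited). The gripper opens to 85 mm and grips with 20 to 120 N. Pads are 22 mm wide; open, the fingers measure 114 mm over their backs; the gripper's body (76 mm by 85 mm) begins 54 mm behind the grasp point. The pads swing forward as they close: fully open they stand 13 mm farther back than shut.
Start: joints at [1.133, 0.477, 0.022, 1.555, -0.011, 1.109, -0.083], TCP at [0.219, -0.639, 0.231] pointing down, gripper open.
Joint ranges: [-2.96, 2.96], [-0.34, 2.1], [-1.41, 1.46], [0.24, 2.44], [-1.37, 4.51], [0.17, 1.92], [-2.96, 2.96]. Speed limits (rad/s): [2.39, 2.39, 3.14, 3.14, 3.14, 3.14, 3.14].

### API

Orientations are given as a rotation vector (axis times angle).
In Python, from bench import r gives the robot as it stands. The module is installed in compiled form; this text tells all that it offers.
- The arm moves only by the shell command python3 -m crank 'ROWS' [FORCE]. ROWS is JSON, a list of rows, each a list of 5 numbers: the shift along the world's x, y, z in units of 200 mm (1.0 is 200 mm), then the turn about the world's z in units of 45 degrees (1.0 is 45 degrees), then the opening, from -1 (shut) to 1 (fully open). In form: [[dx, dy, dz, turn, jaw], ...]. A call has 1 to 8 rows; each row shifts and turns the commanded pose from where the row before left it; what a row does not reach is not made up. A row lasts 1/12 s, in which the tool goes at most 41.7 mm and 7.16 degrees, less where a joint would pass 70% of its speed; a pose out of reach is approached as far as the arm can. A call with a number of a shift or a turn outside -1 to 1 is refused whole. A call with a gripper value outside its range is refused whole. The fingers move at their own pace and stop on an object; FORCE is the grip in N (left out, the last holds). Time passes only in rows, so rows that do not move let the fingers close. It gives the time, the measured TCP pose, the force, the opening and the grip force at its end, in the units of the state.
- r.get_obs(): the state, without advancing time (a new reading comes with each control period).
- r.grab_frame(name): name is "scene" or "top" or "wrist"; returns the picture (384x512x3 uint8, blue, green, red); there is no depth.
- r.camera_model(name): a dict with "fx", "fy", "cx", "cy" (pixels), "R" (3x3) and "t" (3): a world point X has camera coordinates R X + t. Camera axes: x right, y down, z forward; pixel columns grow to the right and rows downward; lengths in m; the calibration is good to about 2 mm. A picture is of the moment at which its call begins: read the wrist's pose just before it. camera_model takes no time and is no camera call; for the wrist camera it gives the pose at the moment of the call.
- r.hand_in(): hands the job in; it is judged then, once.
The state is a dict: "clock": time; "joints": joint angles; "qvel": joint speeds; "tau": joint torques, N m; "tcp_pos": TCP position; "orientation": TCP orientation; "contact_force": force on the tool from outside, world axes, zero at the start; "moment": the same for the moment, N m; "grip_width": finger opening in m; "gripper_force": force on a finger pad.
Only numpy, scipy, OpenCV 4.12 (cv2) and the standard library are available. Lean on these libraries where they do the work, as an engineer would, in place of code of your own. Each camera call takes 0.05 s, during which the arm holds its last target. There are 200 camera calls.

## Working session

There is one attempt and no reset: what is moved stays moved. The work goes in short steps, Python scripts to look and compute and a shell command to move; the robot and the scene stay as the last step left them, time stands still between calls to the robot, and variables do not carry over. Pictures are saved under pics/ and viewed, at most 10 in all, crops included, and the job is handed in when it is done.

```bash
mkdir -p pics; python3 - <<'E'
from bench import r
import cv2
o=r.get_obs();print(o['clock'],o['tcp_pos'],o['orientation'],o['grip_width'],r.grip_point_offset)
for n in("top","scene"):
    cv2.imwrite(f"pics/{n}0.png",r.grab_frame(n)); m=r.camera_model(n);print(n,m)
E
```

```text
0.0 [ 0.21836383 -0.63805578  0.23031537] [-3.09716294e+00 -5.15422588e-01  6.93599003e-04] 0.08510789343373518 0.0187
top {'fx': 389.5785721314003, 'fy': 389.5785721314003, 'cx': 256.2811289164475, 'cy': 195.72393064168108, 'R': array([[ 0.01939501, -0.99945941, -0.02654657],
       [-0.99622077, -0.01707015, -0.08516331],
       [ 0.08466412,  0.02809798, -0.9960133 ]]), 't': array([-0.00724302,  0.53411037,  0.9053349 ])}
scene {'fx': 414.83087710843984, 'fy': 414.83087710843984, 'cx': 253.98582380965885, 'cy': 196.33996836135307, 'R': array([[-0.81257221, -0.58262501,  0.01656819],
       [-0.39300577,  0.52668031, -0.75376011],
       [ 0.43043335, -0.61899591, -0.65694078]]), 't': array([0.42689146, 0.28023127, 0.67410003])}
```

View pics/top0.png

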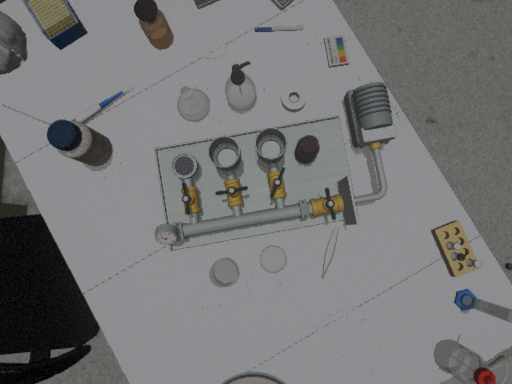

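View pics/scene0.png

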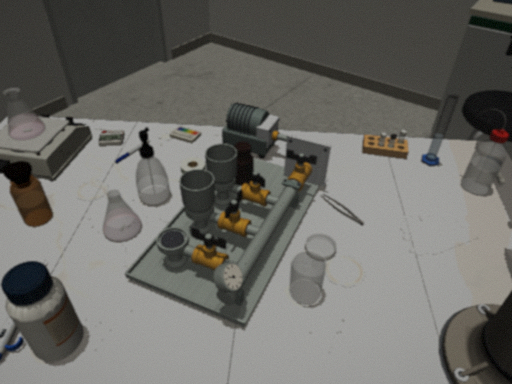

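The top view shows a rotated manifold. The left station at (187,200) has the bare screen. The middle (232,191) and right (277,184) stations carry funnels. The main key is at (330,204). I'll enlarge it to measure.

```bash
python3 - <<'E'
import cv2
i=cv2.imread("pics/top0.png")[120:260,150:370]
cv2.imwrite("pics/crop0.png",cv2.resize(i,None,fx=3.6,fy=3.6,interpolation=cv2.INTER_CUBIC))
E
```

```text
(no output)
```

View pics/crop0.png

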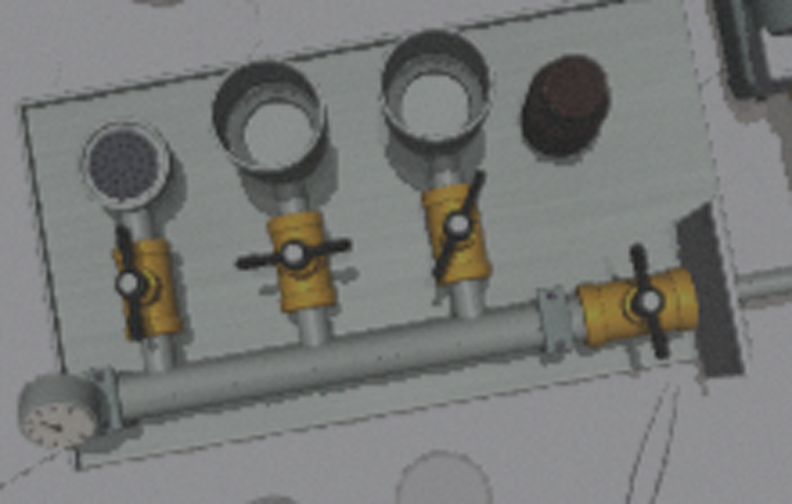

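```bash
cat >h.py <<'E'
import numpy as np
from bench import r
from scipy.optimize import least_squares
m=r.camera_model("top")
def bp(u,v,z,m=m):
    d=m['R'].T@np.array([(u-m['cx'])/m['fx'],(v-m['cy'])/m['fy'],1]); c=-m['R'].T@m['t']
    return (c+d*(z-c[2])/d[2])[:2]
cr=lambda u,v,z:bp((u+.5)/3.6-.5+150,(v+.5)/3.6-.5+120,z)
L=np.array([[-30,140],[-30,40],[-30,-60],[-95,-163]])/1e3
hub=np.array([cr(*p,.119) for p in[(129,284),(294,254),(458,224),(650,301)]])
T=lambda q,l:np.array(l)@np.array([[np.cos(q[2]),np.sin(q[2])],[-np.sin(q[2]),np.cos(q[2])]])+q[:2]
q=least_squares(lambda q:(T(q,L)-hub).ravel(),[.6,0,0]).x
K=T(q,L)
E
python3 - <<'E'
from h import *
print("pose",q,"deg",np.degrees(q[2]),"\nres",(K-hub)*1e3,"\nkeys",K, np.hypot(*K.T))
for a,b in[((123,230),(137,335)),((240,264),(350,244)),((480,175),(437,277)),((637,247),(662,352))]:
    A,B=cr(*a,.122),cr(*b,.122);d=A-B
    print("len",np.hypot(*d),"mid",(A+B)/2,"ang rel x",(np.degrees(np.arctan2(d[1],d[0])-q[2])+90)%180-90)
print("seats",T(q,[[.05,.14],[.05,.04],[.05,-.06]]))
print("corners",T(q,[[.125,.2275],[-.125,.2275]]),cr(23,106,.014),cr(80,467,.014))
o=r.get_obs();print(o['joints'])
from scipy.spatial.transform import Rotation as R
print(R.from_rotvec(o['orientation']).as_matrix())
E
```

```text
pose [0.57410502 0.02059235 0.19632043] deg 11.248331860005992 
res [[ 0.03559464  0.59454591]
 [-0.04727661  0.47921219]
 [-0.06927685 -0.48556483]
 [ 0.08095882 -0.58819327]] 
keys [[ 0.51737265  0.15205123]
 [ 0.53687882  0.05397213]
 [ 0.556385   -0.04410696]
 [ 0.51272495 -0.15780745]] [0.53925322 0.5395849  0.55813053 0.53646068]
len 0.06318748266676545 mid [0.51811997 0.15027524] ang rel x -1.6581610147277246
len 0.0662720343236995 mid [0.53663849 0.05263447] ang rel x -89.94040219295661
len 0.06586281239121931 mid [ 0.55498546 -0.043895  ] ang rel x -33.087264643780834
len 0.06324211172870743 mid [ 0.51341905 -0.15641483] ang rel x 2.2897840578201567
seats [[ 0.59583592  0.16765617]
 [ 0.6153421   0.06957707]
 [ 0.63484828 -0.02850202]]
corners [[0.65232734 0.26810501]
 [0.4071296  0.21933957]] [0.64518333 0.25028918] [0.40278707 0.20208733]
[ 1.13293752  0.47773924  0.02235385  1.55637967 -0.01151263  1.1093163
 -0.08310436]
[[ 9.46120496e-01  3.23814085e-01 -6.67186534e-04]
 [ 3.23814750e-01 -9.46119186e-01  1.57915187e-03]
 [-1.19886363e-04 -1.71011279e-03 -9.99998531e-01]]
```

```bash
cat >>h.py <<'E'
from scipy.spatial.transform import Rotation as Ro
Y=np.degrees(q[2])
def tgt(k,wdeg,s,off,yaw):
    "k key, wing direction wdeg (manifold frame), s along wing, off to its left; world xy + tool x yaw (world deg)"
    a=np.radians(wdeg+Y); w=np.array([np.cos(a),np.sin(a)]); n=np.array([-w[1],w[0]])
    return np.r_[K[k]+s*w+off*n, yaw+Y]
def cur():
    o=r.get_obs(); M=Ro.from_rotvec(o['orientation']).as_matrix()
    return o,np.r_[o['tcp_pos'],np.degrees(np.arctan2(M[1,0],M[0,0]))]
def delta(t,z):
    c=cur()[1]; d=np.r_[t[:2],z]-c[:3]
    return np.round(np.r_[d/.2,((t[2]-c[3]+180)%360-180)/45],3)
def arc(P): # successive rows
    P=np.array(P); d=np.diff(P,axis=0)
    for x in d: print([round(x[0]/.2,3),round(x[1]/.2,3),0,round(x[2]/45,3),-1])
E
python3 - <<'E'
from h import *
# mid: wing dir 90 -> 180 ; rear side of left wing = right-hand side => off negative
t=tgt(1,90,.026,-.022,-90); print(t,delta(t,.23))
b=cr(583,88,.114); print("bottle in manifold mm",(Ro.from_euler('z',-q[2]).apply(np.r_[b-q[:2],0])*1e3)[:2])
E
```

```text
[  0.55338462   0.08376406 -78.75166814] [ 1.675e+00  3.609e+00 -2.000e-03 -2.170e+00]
bottle in manifold mm [  38.21047013 -148.43370874]
```

```bash
R='[0.08,0.17,0,-0.105,-1]'; python3 -m crank '[[0.08,0.17,0,-0.105,-1],[0.08,0.17,0,-0.105,-1],[0.08,0.17,0,-0.105,-1],[0.08,0.17,0,-0.105,-1],[0.08,0.17,0,-0.105,-1],[0.08,0.17,0,-0.105,-1],[0.08,0.17,0,-0.105,-1],[0.08,0.17,0,-0.105,-1]]' 40
python3 -m crank '[[0.08,0.17,0,-0.105,-1],[0.08,0.17,0,-0.105,-1],[0.08,0.17,0,-0.105,-1],[0.08,0.17,0,-0.105,-1],[0.08,0.17,0,-0.105,-1],[0.08,0.17,0,-0.105,-1],[0.08,0.17,0,-0.105,-1],[0.08,0.17,0,-0.105,-1]]'
python3 - <<'E'
from h import *
print(delta(tgt(1,90,.026,-.022,-90),.23),cur()[0]['joints'],cur()[1])
E
```

```text
clock: 0.77
tcp_pos: [0.3468, -0.3647, 0.2311]
orientation: [-3.098, 0.522, 0.001]
contact_force: [0.5, 0.0, 0.9]
grip_width: -0.0
gripper_force: 0.0
clock: 1.43
tcp_pos: [0.4748, -0.0929, 0.2312]
orientation: [2.761, -1.498, -0.0]
contact_force: [1.0, -1.4, -0.4]
grip_width: 0.0001
gripper_force: 0.0
[ 0.393  0.883 -0.006 -0.485] [ 0.20029034  0.16943562 -0.15213595  1.99143028  0.03084844  0.98310379
 -2.53146866] [  0.47476597  -0.09287364   0.23121529 -56.94392866]
```

```bash
python3 - <<'E'
from h import *
print(delta(tgt(1,90,.026,-.019,0),.23))
E
```

```text
[ 0.378  0.88  -0.006  1.515]
```

```bash
python3 -m crank '[[0.047,0.11,0,0.15,-1],[0.047,0.11,0,0.15,-1],[0.047,0.11,0,0.15,-1],[0.047,0.11,0,0.15,-1],[0.047,0.11,0,0.15,-1],[0.047,0.11,0,0.15,-1],[0.047,0.11,0,0.15,-1],[0.047,0.11,0,0.15,-1]]'
python3 -m crank '[[0,0,0,0.15,-1],[0,0,0,0.15,-1],[0,0,0,0,-1],[0,0,0,0,-1]]'
python3 - <<'E'
from h import *
import cv2
print(delta(tgt(1,90,.026,-.019,0),.107),cur()[0]['joints'][6],cur()[1])
cv2.imwrite("pics/w1.png",r.grab_frame("wrist"))
E
```

```text
clock: 2.1
tcp_pos: [0.5498, 0.0823, 0.231]
orientation: [3.141, -0.065, -0.001]
contact_force: [0.7, -0.6, 0.3]
grip_width: 0.0001
gripper_force: 0.0
clock: 2.43
tcp_pos: [0.5495, 0.0811, 0.2309]
orientation: [-3.128, -0.29, 0.001]
contact_force: [0.4, -0.7, 0.4]
grip_width: -0.0001
gripper_force: 0.0
[ 0.004  0.011 -0.619  0.015] -1.7759062712455742 [ 0.54954695  0.08106815  0.23089668 10.57493368]
```

View pics/w1.png

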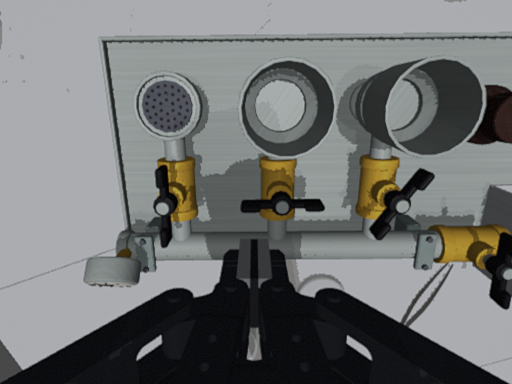

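The wrist view shows the left key at (163,206) in line with its pipe, the middle key (283,206) across it, the right key (403,204) part way and the main key (507,273) about shut. I'll cross-check these positions against the fit.

```bash
python3 - <<'E'
from h import *
mw=r.camera_model("wrist")
for k,p in enumerate([(163,206),(283,206),(403,204),(507,273)]): print((bp(*p,.119,mw)-K[k])*1e3)
A=bp(415,180,.122,mw)
for a,b in[((166,170),(164,242)),((243,206),(323,204)),((430,173),(377,235))]:
    d=bp(*a,.122,mw)-bp(*b,.122,mw);print((np.degrees(np.arctan2(d[1],d[0]))-Y+90)%180-90)
p=[tgt(1,90+f,.026,-.0145,f) for f in np.arange(0,99,6)]; arc(p)
E
```

```text
[ 2.60270324 -0.16900085]
[ 1.39985687 -0.02883772]
[1.88853898 0.64521444]
[0.25969666 2.65320143]
-6.83053384212792
-89.14199137421554
-34.4018924922298
[np.float64(-0.015), np.float64(0.004), 0, np.float64(0.133), -1]
[np.float64(-0.015), np.float64(0.002), 0, np.float64(0.133), -1]
[np.float64(-0.016), np.float64(0.001), 0, np.float64(0.133), -1]
[np.float64(-0.016), np.float64(-0.001), 0, np.float64(0.133), -1]
[np.float64(-0.015), np.float64(-0.002), 0, np.float64(0.133), -1]
[np.float64(-0.015), np.float64(-0.004), 0, np.float64(0.133), -1]
[np.float64(-0.015), np.float64(-0.006), 0, np.float64(0.133), -1]
[np.float64(-0.014), np.float64(-0.007), 0, np.float64(0.133), -1]
[np.float64(-0.013), np.float64(-0.009), 0, np.float64(0.133), -1]
[np.float64(-0.012), np.float64(-0.01), 0, np.float64(0.133), -1]
[np.float64(-0.011), np.float64(-0.011), 0, np.float64(0.133), -1]
[np.float64(-0.01), np.float64(-0.012), 0, np.float64(0.133), -1]
[np.float64(-0.008), np.float64(-0.013), 0, np.float64(0.133), -1]
[np.float64(-0.007), np.float64(-0.014), 0, np.float64(0.133), -1]
[np.float64(-0.006), np.float64(-0.015), 0, np.float64(0.133), -1]
[np.float64(-0.004), np.float64(-0.015), 0, np.float64(0.133), -1]
```

```bash
python3 -m crank '[[0.004,0.011,-0.15,0.015,-1],[0,0,-0.15,0,-1],[0,0,-0.15,0,-1],[0,0,-0.17,0,-1],[0,0,0,0,-1],[0,0,0,0,-1]]'
```

```text
clock: 2.98
tcp_pos: [0.5495, 0.0831, 0.1064]
orientation: [3.126, 0.311, -0.006]
contact_force: [-0.5, 0.6, 1.3]
grip_width: 0.0
gripper_force: 0.0
```

```bash
python3 -m crank '[[-0.022,-0.004,0,0,-1],[-0.015,0.004,0,0.133,-1],[-0.015,0.002,0,0.133,-1],[-0.016,0.001,0,0.133,-1],[-0.016,-0.001,0,0.133,-1],[-0.015,-0.002,0,0.133,-1],[-0.015,-0.004,0,0.133,-1],[-0.015,-0.006,0,0.133,-1]]'
python3 -m crank '[[-0.014,-0.007,0,0.133,-1],[-0.013,-0.009,0,0.133,-1],[-0.012,-0.010,0,0.133,-1],[-0.011,-0.011,0,0.133,-1],[-0.010,-0.012,0,0.133,-1],[-0.008,-0.013,0,0.133,-1],[-0.007,-0.014,0,0.133,-1],[-0.006,-0.015,0,0.133,-1]]'
python3 - <<'E'
from h import *
print(delta(tgt(1,180,.026,-.01425,90),.1064))
E
```

```text
clock: 3.65
tcp_pos: [0.5274, 0.0829, 0.1104]
orientation: [2.803, 1.416, 0.011]
contact_force: [3.0, 3.0, -3.5]
grip_width: 0.0001
gripper_force: 2.3
clock: 4.32
tcp_pos: [0.5102, 0.065, 0.1102]
orientation: [1.985, 2.431, 0.007]
contact_force: [0.3, 4.4, -0.7]
grip_width: 0.0001
gripper_force: 2.3
[-0.008 -0.011 -0.019 -0.006]
```

```bash
python3 -m crank '[[-0.004,-0.013,0,0,-1],[0,-0.012,0,0,-1],[0,-0.010,0,0,-1],[0,0,0,0,-1]]'
python3 - <<'E'
from h import *
print(delta(tgt(1,180,.026,-.01425,90),.1064))
E
```

```text
clock: 4.65
tcp_pos: [0.5102, 0.0635, 0.1104]
orientation: [1.99, 2.43, 0.02]
contact_force: [3.4, 18.1, -6.3]
grip_width: 0.0001
gripper_force: 8.5
[-0.008 -0.003 -0.02  -0.003]
```

```bash
python3 -m crank '[[0,0.03,0,0,-1],[0,0.02,0,0,-1],[0,0,0.15,0,-1],[0,0,0.15,0,-1],[0,0,0,0,-1]]'
python3 - <<'E'
from h import *
print(delta(tgt(2,147,.026,-.0195,57),.165),delta(tgt(2,147,.026,-.0195,57),.107))
arc([tgt(2,147+f,.026,-.015,57+f) for f in [0,6,12,18,24,30,36]])
E
```

```text
clock: 5.07
tcp_pos: [0.5111, 0.0669, 0.1733]
orientation: [1.991, 2.421, 0.008]
contact_force: [1.5, -0.1, -0.6]
grip_width: -0.0001
gripper_force: 0.0
[ 0.142 -0.417 -0.042 -0.731] [ 0.142 -0.417 -0.332 -0.731]
[np.float64(-0.012), np.float64(-0.01), 0, np.float64(0.133), -1]
[np.float64(-0.011), np.float64(-0.012), 0, np.float64(0.133), -1]
[np.float64(-0.009), np.float64(-0.013), 0, np.float64(0.133), -1]
[np.float64(-0.008), np.float64(-0.014), 0, np.float64(0.133), -1]
[np.float64(-0.007), np.float64(-0.014), 0, np.float64(0.133), -1]
[np.float64(-0.005), np.float64(-0.015), 0, np.float64(0.133), -1]
```

```bash
python3 -m crank '[[0.024,-0.07,0,-0.122,-1],[0.024,-0.07,0,-0.122,-1],[0.024,-0.07,0,-0.122,-1],[0.024,-0.07,0,-0.122,-1],[0.024,-0.07,0,-0.122,-1],[0.022,-0.067,0,-0.121,-1],[0,0,0,0,-1],[0,0,0,0,-1]]'
python3 - <<'E'
from h import *
print(delta(tgt(2,147,.026,-.0195,57),.107))
E
```

```text
clock: 5.73
tcp_pos: [0.5363, -0.0179, 0.168]
orientation: [2.598, 1.764, 0.0]
contact_force: [0.8, 0.7, 0.2]
grip_width: 0.0003
gripper_force: 0.0
[ 0.016  0.008 -0.305 -0.002]
```

```bash
python3 -m crank '[[0.016,0.008,0,0,-1],[0,0,-0.15,0,-1],[0,0,-0.155,0,-1],[0,0,0,0,-1],[0,0,0,0,-1]]'
python3 -m crank '[[-0.018,-0.014,0,0,-1],[-0.012,-0.010,0,0.133,-1],[-0.011,-0.012,0,0.133,-1],[-0.009,-0.013,0,0.133,-1],[-0.008,-0.014,0,0.133,-1],[-0.007,-0.014,0,0.133,-1],[-0.003,-0.014,0,0.08,-1],[0,0,0,0,-1]]'
python3 - <<'E'
from h import *
print(delta(tgt(2,180,.026,-.01425,90),.1064))
E
```

```text
clock: 6.15
tcp_pos: [0.5381, -0.0143, 0.1057]
orientation: [-2.595, -1.767, 0.004]
contact_force: [-0.0, -0.1, 0.3]
grip_width: -0.0004
gripper_force: 0.0
clock: 6.82
tcp_pos: [0.5259, -0.033, 0.108]
orientation: [1.976, 2.441, 0.002]
contact_force: [-2.6, 2.7, 1.7]
grip_width: 0.0002
gripper_force: 1.6
[ 0.011 -0.011 -0.008 -0.017]
```

```bash
python3 -m crank '[[0.002,-0.010,0,0,-1],[0.002,-0.010,0,0,-1],[0,-0.010,0,0,-1],[0,0,0,0,-1]]'
python3 -m crank '[[0,-0.008,0,0,-1],[0,-0.004,0,0,-1],[0,0,0,0,-1]]'
python3 - <<'E'
from h import *
print(delta(tgt(2,180,.026,-.01425,90),.1064))
E
```

```text
clock: 7.15
tcp_pos: [0.5264, -0.0352, 0.1078]
orientation: [-1.977, -2.438, -0.006]
contact_force: [-4.8, 11.3, 5.4]
grip_width: -0.0
gripper_force: 6.5
clock: 7.4
tcp_pos: [0.5264, -0.0353, 0.1078]
orientation: [-1.974, -2.439, -0.01]
contact_force: [-5.8, 17.3, 3.9]
grip_width: 0.0
gripper_force: 8.9
[ 0.008  0.    -0.007 -0.018]
```

```bash
python3 -m crank '[[0,0.03,0,0,-1],[0,0.02,0,0,-1],[0,0,0.15,0,-1],[0,0,0.15,0,-1],[0,0,0,0,-1]]'
python3 - <<'E'
from h import *
print(delta(tgt(0,180,.026,.021,90),.165))
arc([tgt(0,180-f,.026,.0145,90-f) for f in range(0,103,6)])
E
```

```text
clock: 7.82
tcp_pos: [0.5305, -0.0321, 0.1719]
orientation: [1.977, 2.431, 0.007]
contact_force: [1.4, 0.6, 0.8]
grip_width: -0.0002
gripper_force: 0.0
[-0.173  0.793 -0.035 -0.011]
[np.float64(-0.009), np.float64(0.012), 0, np.float64(-0.133), -1]
[np.float64(-0.008), np.float64(0.013), 0, np.float64(-0.133), -1]
[np.float64(-0.007), np.float64(0.014), 0, np.float64(-0.133), -1]
[np.float64(-0.005), np.float64(0.015), 0, np.float64(-0.133), -1]
[np.float64(-0.004), np.float64(0.015), 0, np.float64(-0.133), -1]
[np.float64(-0.002), np.float64(0.015), 0, np.float64(-0.133), -1]
[np.float64(-0.0), np.float64(0.016), 0, np.float64(-0.133), -1]
[np.float64(0.001), np.float64(0.016), 0, np.float64(-0.133), -1]
[np.float64(0.003), np.float64(0.015), 0, np.float64(-0.133), -1]
[np.float64(0.004), np.float64(0.015), 0, np.float64(-0.133), -1]
[np.float64(0.006), np.float64(0.014), 0, np.float64(-0.133), -1]
[np.float64(0.007), np.float64(0.014), 0, np.float64(-0.133), -1]
[np.float64(0.009), np.float64(0.013), 0, np.float64(-0.133), -1]
[np.float64(0.01), np.float64(0.012), 0, np.float64(-0.133), -1]
[np.float64(0.011), np.float64(0.011), 0, np.float64(-0.133), -1]
[np.float64(0.012), np.float64(0.009), 0, np.float64(-0.133), -1]
[np.float64(0.013), np.float64(0.008), 0, np.float64(-0.133), -1]
```

```bash
python3 -m crank '[[-0.029,0.133,0,0,-1],[-0.029,0.132,0,0,-1],[-0.029,0.132,0,0,-1],[-0.029,0.132,0,0,-1],[-0.029,0.132,0,0,-1],[-0.028,0.132,0,-0.01,-1],[0,0,0,0,-1],[0,0,0,0,-1]]'
python3 - <<'E'
from h import *
print(delta(tgt(0,180,.026,.021,90),.107))
E
```

```text
clock: 8.48
tcp_pos: [0.4924, 0.1276, 0.1669]
orientation: [1.986, 2.432, 0.001]
contact_force: [0.5, -0.9, -0.5]
grip_width: -0.0
gripper_force: 0.0
[ 0.018 -0.006 -0.299 -0.006]
```

```bash
python3 -m crank '[[0.018,-0.006,0,0,-1],[0,0,-0.15,0,-1],[0,0,-0.145,0,-1],[0,0,0,0,-1],[-0.006,0.032,0,0,-1],[-0.009,0.012,0,-0.133,-1],[-0.008,0.013,0,-0.133,-1],[-0.007,0.014,0,-0.133,-1]]'
python3 -m crank '[[-0.005,0.015,0,-0.133,-1],[-0.004,0.015,0,-0.133,-1],[-0.002,0.015,0,-0.133,-1],[0,0.016,0,-0.133,-1],[0.001,0.016,0,-0.133,-1],[0.003,0.015,0,-0.133,-1],[0.004,0.015,0,-0.133,-1],[0.006,0.014,0,-0.133,-1]]'
python3 -m crank '[[0.007,0.014,0,-0.133,-1],[0.009,0.013,0,-0.133,-1],[0.010,0.012,0,-0.133,-1],[0.011,0.011,0,-0.133,-1],[0.005,0.001,0,0,-1],[0,0,0,0,-1]]'
python3 - <<'E'
from h import *
print(delta(tgt(0,90,.026,.01425,0),.1064))
E
```

```text
clock: 9.15
tcp_pos: [0.4904, 0.138, 0.1085]
orientation: [2.35, 2.082, -0.001]
contact_force: [-1.4, -4.7, -3.4]
grip_width: -0.0002
gripper_force: 2.1
clock: 9.82
tcp_pos: [0.4886, 0.1637, 0.1084]
orientation: [2.994, 0.952, -0.005]
contact_force: [-5.2, -0.8, -0.4]
grip_width: 0.0001
gripper_force: 2.4
clock: 10.32
tcp_pos: [0.498, 0.1754, 0.1086]
orientation: [-3.124, -0.323, 0.001]
contact_force: [-4.6, 2.0, -0.7]
grip_width: 0.0002
gripper_force: 2.1
[ 0.002 -0.003 -0.011 -0.012]
```

```bash
python3 -m crank '[[0.010,0.002,0,0,-1],[0.010,0.002,0,0,-1],[0.008,0.001,0,0,-1],[0,0,0,0,-1]]'
python3 -m crank '[[0.005,0,0,0,-1],[0,0,0,0,-1]]'
python3 -m crank '[[-0.03,-0.006,0,0,-1],[-0.03,0,0,0,-1],[0,0,0.2,0,-1],[0,0,0.2,0,-1],[0,0,0,0,-1],[0,0,0,0,-1]]'
python3 - <<'E'
from h import *
import cv2
mw=r.camera_model("wrist");cv2.imwrite("pics/w2.png",r.grab_frame("wrist"));np.savez("w2",**mw)
print(delta(tgt(3,0,.026,-.024,0),.19),cur()[0]['joints'])
E
```

```text
clock: 10.65
tcp_pos: [0.5003, 0.1758, 0.1084]
orientation: [3.124, 0.324, -0.011]
contact_force: [-15.2, 0.1, 10.4]
grip_width: -0.0001
gripper_force: 7.7
clock: 10.82
tcp_pos: [0.5004, 0.1758, 0.1084]
orientation: [3.124, 0.324, -0.013]
contact_force: [-18.8, 1.0, 12.6]
grip_width: -0.0001
gripper_force: 9.1
clock: 11.32
tcp_pos: [0.4959, 0.1746, 0.1911]
orientation: [-3.124, -0.319, -0.013]
contact_force: [-0.5, -0.9, 0.4]
grip_width: -0.0
gripper_force: 0.0
[ 0.242 -1.75   0.004 -0.009] [-0.06536343  0.31395121 -0.46937361  1.93537731  0.17680848  0.92779348
 -1.98858747]
```

View pics/w2.png

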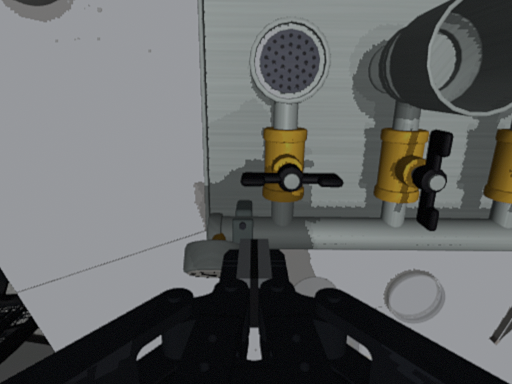

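The left key (291,180) is now square across its pipe and the middle key (434,181) is about in line. I'll measure it, then look at all three from the top camera once the arm has moved toward the main cock.

```bash
python3 - <<'E'
from h import *
mw=dict(np.load("w2.npz"))
for a,b in[((440,140),(428,223)),((245,179),(340,180))]:
    d=bp(*a,.122,mw)-bp(*b,.122,mw);print((np.degrees(np.arctan2(d[1],d[0]))-Y+90)%180-90)
E
python3 -m crank '[[0.027,-0.194,0,0,-1],[0.027,-0.194,0,0,-1],[0.027,-0.194,0,0,-1],[0.027,-0.194,0,0,-1],[0.027,-0.194,0,0,-1],[0.027,-0.194,0,0,-1],[0.027,-0.194,0,0,-1],[0.027,-0.194,0,0,-1]]'
python3 -m crank '[[0.026,-0.198,0,0,-1],[0,0,0,0,-1],[0,0,0,0,-1]]'
python3 - <<'E'
from h import *
import cv2
cv2.imwrite("pics/t2.png",cv2.resize(r.grab_frame("top")[120:260,150:370],None,fx=3.6,fy=3.6,interpolation=cv2.INTER_CUBIC))
print(delta(tgt(3,0,.026,-.022,0),.19),cur()[0]['joints'][6])
E
```

```text
1.7279911799928414
89.83506058813822
clock: 12.03
tcp_pos: [0.5357, -0.1389, 0.1864]
orientation: [-3.125, -0.319, 0.002]
contact_force: [0.4, -0.3, 0.2]
grip_width: -0.0001
gripper_force: 0.0
clock: 12.28
tcp_pos: [0.5406, -0.1795, 0.186]
orientation: [3.126, 0.31, -0.003]
contact_force: [0.1, 0.8, -0.5]
grip_width: -0.0002
gripper_force: 0.0
[ 0.008  0.012  0.019 -0.007] -1.2834674399012977
```

View pics/t2.png

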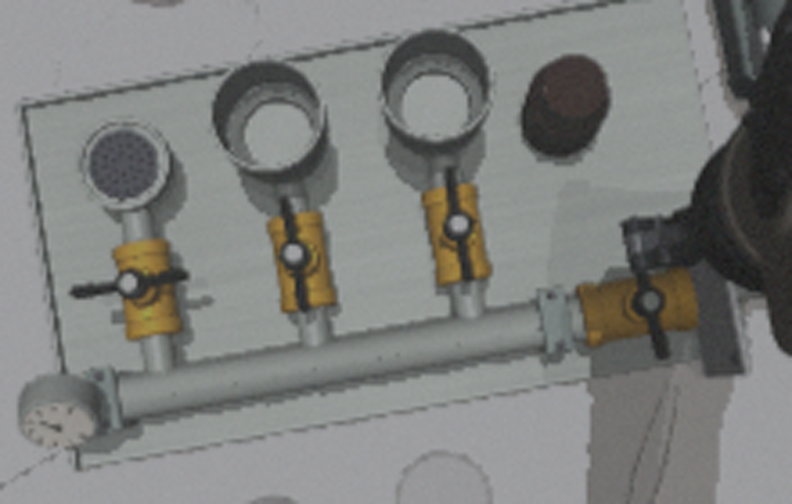

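All three stations are right: left across, middle and right in line, both funnels in place. For the main cock I'll turn the tool 90° so its narrow side faces the bulkhead.

```bash
python3 -m crank '[[0,0,0,0.155,-1],[0,0,0,0.155,-1],[0,0,0,0.155,-1],[0,0,0,0.155,-1],[0,0,0,0.155,-1],[0,0,0,0.155,-1],[0,0,0,0.155,-1],[0,0,0,0.155,-1]]'
python3 -m crank '[[0,0,0,0.155,-1],[0,0,0,0.155,-1],[0,0,0,0.155,-1],[0,0,0,0.155,-1],[0,0,0,0.14,-1],[0,0,0,0,-1],[0,0,0,0,-1]]'
python3 - <<'E'
from h import *
print(delta(tgt(3,0,.026,-.021,90),.107),cur()[0]['joints'][6])
arc([tgt(3,f,.026,-.0145,90+f) for f in range(0,97,6)])
E
```

```text
clock: 13.0
tcp_pos: [0.5414, -0.1737, 0.187]
orientation: [-2.603, -1.756, 0.0]
contact_force: [0.1, -0.5, 0.7]
grip_width: 0.0001
gripper_force: 0.0
clock: 13.58
tcp_pos: [0.5415, -0.1746, 0.187]
orientation: [-1.985, -2.434, -0.001]
contact_force: [-0.5, -0.3, -1.2]
grip_width: -0.0
gripper_force: 0.0
[ 0.004  0.006 -0.4   -0.008] 0.14883097359857148
[np.float64(0.004), np.float64(0.015), 0, np.float64(0.133), -1]
[np.float64(0.002), np.float64(0.015), 0, np.float64(0.133), -1]
[np.float64(0.001), np.float64(0.016), 0, np.float64(0.133), -1]
[np.float64(-0.001), np.float64(0.016), 0, np.float64(0.133), -1]
[np.float64(-0.002), np.float64(0.015), 0, np.float64(0.133), -1]
[np.float64(-0.004), np.float64(0.015), 0, np.float64(0.133), -1]
[np.float64(-0.006), np.float64(0.015), 0, np.float64(0.133), -1]
[np.float64(-0.007), np.float64(0.014), 0, np.float64(0.133), -1]
[np.float64(-0.009), np.float64(0.013), 0, np.float64(0.133), -1]
[np.float64(-0.01), np.float64(0.012), 0, np.float64(0.133), -1]
[np.float64(-0.011), np.float64(0.011), 0, np.float64(0.133), -1]
[np.float64(-0.012), np.float64(0.01), 0, np.float64(0.133), -1]
[np.float64(-0.013), np.float64(0.008), 0, np.float64(0.133), -1]
[np.float64(-0.014), np.float64(0.007), 0, np.float64(0.133), -1]
[np.float64(-0.015), np.float64(0.006), 0, np.float64(0.133), -1]
[np.float64(-0.015), np.float64(0.004), 0, np.float64(0.133), -1]
```

```bash
python3 -m crank '[[0.004,0.006,-0.13,0,-1],[0,0,-0.13,0,-1],[0,0,-0.14,0,-1],[0,0,0,0,-1],[0,0,0,0,-1]]'
python3 -m crank '[[-0.006,0.032,0,0,-1],[0.004,0.015,0,0.133,-1],[0.002,0.015,0,0.133,-1],[0.001,0.016,0,0.133,-1],[-0.001,0.016,0,0.133,-1],[-0.002,0.015,0,0.133,-1],[-0.004,0.015,0,0.133,-1],[-0.006,0.015,0,0.133,-1]]'
python3 -m crank '[[-0.007,0.014,0,0.133,-1],[-0.009,0.013,0,0.133,-1],[-0.010,0.012,0,0.133,-1],[-0.011,0.011,0,0.133,-1],[-0.012,0.010,0,0.133,-1],[-0.013,0.008,0,0.133,-1],[-0.014,0.007,0,0.133,-1],[-0.015,0.006,0,0.133,-1]]'
python3 - <<'E'
from h import *
print(delta(tgt(3,90,.026,-.01425,180),.1064),cur()[0]['joints'][6])
E
```

```text
clock: 14.0
tcp_pos: [0.5414, -0.174, 0.1065]
orientation: [-1.983, -2.432, 0.002]
contact_force: [-0.5, 0.8, 0.5]
grip_width: -0.0
gripper_force: 0.0
clock: 14.67
tcp_pos: [0.5431, -0.1476, 0.11]
orientation: [0.975, 2.979, 0.001]
contact_force: [4.8, -2.3, -3.0]
grip_width: 0.0001
gripper_force: 2.4
clock: 15.33
tcp_pos: [0.5252, -0.1291, 0.1103]
orientation: [-0.32, 3.117, 0.0]
contact_force: [4.3, 4.3, -2.5]
grip_width: 0.0002
gripper_force: 2.5
[-0.018 -0.002 -0.019 -0.01 ] 1.36351902585128
```

```bash
python3 -m crank '[[-0.014,-0.002,0,0,-1],[-0.010,-0.002,0,0,-1],[-0.010,-0.002,0,0,-1],[0,0,0,0,-1]]'
python3 -m crank '[[-0.008,-0.001,0,0,-1],[0,0,0,0,-1],[0,0,0,0,-1]]'
python3 - <<'E'
from h import *
print(delta(tgt(3,90,.026,-.01425,180),.1064))
E
```

```text
clock: 15.67
tcp_pos: [0.5221, -0.1293, 0.1108]
orientation: [-0.313, 3.11, 0.003]
contact_force: [17.4, 6.5, -12.7]
grip_width: 0.0
gripper_force: 8.7
clock: 15.92
tcp_pos: [0.522, -0.1294, 0.111]
orientation: [-0.313, 3.107, 0.004]
contact_force: [21.4, 5.5, -16.1]
grip_width: -0.0001
gripper_force: 10.7
[-0.002 -0.001 -0.023 -0.005]
```

It's against the stop, at the predicted position. Next I'll retreat and check.

```bash
python3 -m crank '[[0.04,0.008,0,0,-1],[0.02,0,0,0,-1],[0,0,0.2,0,-1],[0,0,0.2,0,-1],[0,0,0.2,0,-1],[0,-0.15,0.1,0,-1],[0,-0.2,0,0,-1],[0,-0.2,0,0,-1]]'
python3 -m crank '[[0,-0.2,0,0,-1],[0,-0.2,0,0,-1],[-0.1,-0.15,0,0,-1],[-0.1,-0.15,0,0,-1],[0,0,0,0,-1],[0,0,0,0,-1],[0,0,0,0,-1]]'
python3 - <<'E'
from h import *
import cv2
cv2.imwrite("pics/t3.png",cv2.resize(r.grab_frame("top")[120:260,150:370],None,fx=3.6,fy=3.6,interpolation=cv2.INTER_CUBIC))
E
```

```text
clock: 16.58
tcp_pos: [0.5264, -0.2414, 0.251]
orientation: [-0.315, 3.122, -0.007]
contact_force: [2.2, -1.5, -0.1]
grip_width: 0.0003
gripper_force: 0.0
clock: 17.17
tcp_pos: [0.4856, -0.3802, 0.2483]
orientation: [-0.312, 3.126, -0.001]
contact_force: [0.0, 0.4, 0.3]
grip_width: 0.0002
gripper_force: 0.0
```

View pics/t3.png

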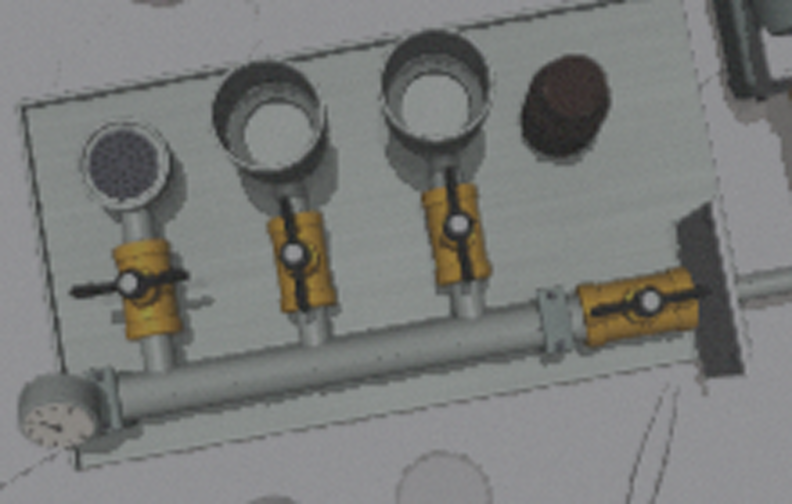

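The main key (650,301) now lies along the header. The funnels and bottle haven't moved, and the stations are still right.

```bash
python3 -c "
from bench import r
print(r.hand_in())"
```

```text
the job is handed in; nothing more can be done
None
```

I set the left station (bare screen) shut, opened the two funnel stations, then opened the main cock fully and handed the job in at about 17 s; the final top view showed every key in place and the funnels unmoved, but the hand-in returned no verdict.

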